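# Fetch the pot from behind the jar and the case

## Task

The small teal pot is wanted on the black turntable, but the brown jar and the white latch case stand right in front of it. First stand the jar and the case aside on the cork mat, leaving the pot in its place until both are clear; next stand the pot upright in the middle of the turntable; only then put the jar and the case back upright on the wooden board, each exactly where it stood before. Do not disturb the root pick or the tweezers.

Things in the scene. Friction and masses are not known exactly. Their poses are not given: they have to be found in the camera images.
- pot: Small teal ceramic plant pot, empty, open top: 56 mm outer diameter (straight wall from 8 mm height up; foot 50 mm), 42 mm high, wall 4 mm, about 0.14 kg. Origin: centre of its underside; z up along its axis. It starts on the wooden board, behind (on the board's +x side of) the jar and the case.
- jar: Round brown glass jar with black lid and paper label, closed: body 46 mm diameter up to 88 mm height, lid 43 mm diameter, 110 mm high in all, about 0.2 kg. Origin: centre of its underside; z up along its axis. It starts on one of the two dark round marks of the board, the case on the other; which is which changes.
- case: White plastic box with a toggle latch, closed and standing on end: 40 mm (its x) by 60 mm (its y) by 100 mm high, with the grey latch standing 6 mm out of its +y face at 63 to 89 mm height; its x faces are plain. About 0.18 kg. Origin: centre of its underside; z up.
- board: Fixed wooden board on the stool top, 140 mm (its x) by 180 mm (its y), 10 mm thick. Origin: centre of its underside, on the stool top; z up; its -x side looks roughly to the robot. Two dark flat round marks (72 mm diameter) at x = -30 mm, y = +40 and -40 mm show where the jar and the case stand, within about 2 mm; the pot stands near x = +24 mm, y = 0. The case then has its x within 0.1 rad of the board's x. The pot is only some 5 mm from the case and 11 mm from the jar.
- turntable: Small fixed-down black turntable: round plate 130 mm diameter, its flat top 30 mm above the origin; the plate turns about its centre with light friction; a thin grey circle (62 mm) marks the middle. Origin: centre of its underside, on the stool top; z up.
- mat: Fixed cork mat, 160 mm (its x) by 120 mm (its y), 4 mm thick: the side area. Origin: centre of its underside, on the stool top; z up. Mat and turntable lie to the left and right of the board, or the other way round.
- root_pick: Grey plastic root pick, loose, lying flat on the stool top between robot and board: 160 mm long along its x, handle 16 mm wide and 12 mm high, hooked tip at +x. Origin: on its underside near the middle. Bystander.
- tweezers: Steel tweezers, loose, lying flat on the stool top beyond the board: about 145 mm long along its x, 21 mm wide at the open tips, 5 mm high. Origin: on its underside near the middle. Bystander.

How it is judged:
By the outcome, as a careful person would: the job done as asked, in the order asked, and still so for the second after the job is handed in, with the robot touching nothing.
It also fails if it takes over 131 s, if anything falls off the work surface, if the arm or the gripper's body presses on something with over 40 N, if the wrist force passes 120 N, or if a joint passes its speed limit or range.

## Robot

A 7-joint arm with a two-finger parallel gripper is mounted at the origin on the work surface. World frame = base frame: x ahead of the robot, y to its left, z up, the work surface at z = 0. Lengths are in m, angles in rad, forces in N, time in s.
With the tool pointing down it reaches from about 0.4 to 0.9 m from the base axis. Payload 5.5 kg.
Tool frame: the origin (TCP) lies at the very end of the fingers, on their centre line; the grasp point (between the pads) lies 19 mm behind it; z points along the fingers, y is the line along which they close (so a half turn about z gives the same grasp; the last joint's range is limited). The gripper opens to 85 mm and grips with 20 to 120 N. Pads are 22 mm wide; open, the fingers measure 114 mm over their backs; the gripper's body (76 mm by 85 mm) begins 54 mm behind the grasp point. The pads swing forward as they close: fully open they stand 13 mm farther back than shut.
Start: joints at [-1.063, 0.501, -0.427, 1.55, 0.221, 1.138, -0.21], TCP at [0.157, 0.631, 0.231] pointing down, gripper open.
Joint ranges: [-2.88, 2.88], [-0.31, 2.03], [-1.54, 1.56], [0.2, 2.42], [-1.41, 4.55], [0.19, 2.02], [-2.57, 2.57]. Speed limits (rad/s): [2.57, 2.57, 3.14, 3.14, 3.14, 3.14, 3.14].

## Interface

Orientations are given as a unit quaternion [w, x, y, z].
In Python, from bench import monitor, eyes, manip gives the robot as it stands.
- The arm moves only by the tool send_rows, never from a script. Its argument "steps" is text: rows parted by semicolons, each of 7 numbers parted by spaces: the shift along the world's x, y, z in m, then the turn, a rotation vector about the world's x, y, z in rad, then the opening, from 0 (shut) to 1 (fully open). In form: tx ty tz rx ry rz hand; .... A call has 1 to 10 rows; each row shifts and turns the commanded pose from where the row before left it; what a row does not reach is not made up. A row lasts 1/12 s, in which the tool goes at most 41.7 mm and 7.16 degrees, less where a joint would pass 70% of its speed; a pose out of reach is approached as far as the arm can. A call is refused whole if a number of a shift passes 0.0417 or a number of a turn 0.125, either way. A call with a gripper value outside its range is refused whole. The fingers move at their own pace and stop on an object; "grip_force" is the grip in N (left out, the last holds). Time passes only in rows, so rows that do not move let the fingers close. It gives the time, the measured TCP pose, the force, the opening and the grip force at its end, in the units of the state.
- monitor.get_state(): the state, without advancing time (a new reading comes with each control period).
- eyes.grab_frame(name): name is "scene" or "top" or "wrist"; returns the picture (400x640x3 uint8, red, green, blue); there is no depth.
- eyes.get_calibration(name): a dict with "fx", "fy", "cx", "cy" (pixels), "world_to_cam" (4x4, takes a point from world to camera coordinates); the wrist camera has in their place "T_tool_cam" (4x4, takes a point from camera to tool coordinates, whose origin is the TCP and whose axes are the flange's). Camera axes: x right, y down, z forward; pixel columns grow to the right and rows downward; lengths in m; the calibration is good to about 2 mm. A picture is of the moment at which its call begins: read the wrist's pose just before it. get_calibration takes no time and is no camera call.
- manip.job_done(): hands the job in; it is judged then, once.
The state is a dict: "t": time; "joint_pos": joint angles; "joint_velocities": joint speeds; "joint_efforts": joint torques, N m; "tool_pos": TCP position; "ee_rot": TCP orientation; "wrist_force": force on the tool from outside, world axes, zero at the start; "ft_torque": the same for the moment, N m; "opening": opening from 0.0 (shut) to 1.0 (fully open); "grasp_force": force on a finger pad.
Only numpy, scipy, OpenCV 4.12 (cv2) and the standard library are available. Lean on these libraries where they do the work, as an engineer would, in place of code of your own. Each camera call takes 0.05 s, during which the arm holds its last target. There are 200 camera calls.

## Working session

There is one attempt and no reset: what is moved stays moved. The work goes in short steps, Python scripts to look and compute and a tool call to move; the robot and the scene stay as the last step left them, time stands still between calls to the robot, and variables do not carry over. Pictures are saved under pics/ and viewed, at most 14 in all, crops included, and the job is handed in when it is done.

Besides the shell and the picture viewer there is one more tool, called after "Request:" in YAML: its name, and indented under it one key for each argument. send_rows: Moves the arm, as the interface text tells. Its arguments: {"type":"object","properties":{"steps":{"type":"string"},"grip_force":{"type":"number"}},"required":["steps"]}

```bash
ls; mkdir -p pics
python3 - <<'E'
from bench import monitor, eyes
import cv2,json
s=monitor.get_state(); print(s)
for n in("scene","top"):
    im=eyes.grab_frame(n); cv2.imwrite(f"pics/{n}0.png",im[:,:,::-1])
    c=eyes.get_calibration(n); print(n,c)
print(eyes.get_calibration("wrist"))
E
```

```text
pics
{'t': 0.0, 'joint_pos': array([-1.06278489,  0.50187951, -0.42676376,  1.55144203,  0.22081377,
        1.13830871, -0.21030446]), 'joint_velocities': array([ 2.21689960e-03, -4.53474094e-04, -3.29067719e-04, -5.54432480e-05,
        2.21083653e-04,  9.85639688e-05, -2.06616434e-03]), 'joint_efforts': array([-3.86587426e-04, -5.69524026e+01, -5.81640735e+00, -2.80938846e+01,
        1.05934640e-02,  1.18694961e-02, -5.65815022e-07]), 'tool_pos': array([0.15743797, 0.62992845, 0.2302404 ]), 'ee_rot': array([-1.44877221e-04,  1.22085068e-01,  9.92519147e-01, -9.79297365e-04]), 'wrist_force': array([-0.29214891, -0.21814802,  0.2614194 ]), 'ft_torque': array([-0.00694153,  0.04653747,  0.00402854]), 'grasp_force': 0.0, 'opening': 0.9983899025027156}
scene {'fx': 504.80206132332745, 'fy': 504.80206132332745, 'cx': 317.0371393875825, 'cy': 193.1367054646605, 'world_to_cam': array([[-0.78684637,  0.61702699, -0.01226712,  0.45762759],
       [ 0.43530267,  0.54079805, -0.71975625, -0.24284091],
       [-0.437475  , -0.5716775 , -0.69411848,  1.18144704],
       [ 0.        ,  0.      
[... 162 characters left out ...]
[[-0.00614771, -0.99995219,  0.00760448, -0.00497687],
       [-0.99326711,  0.00522651, -0.11572873,  0.60379508],
       [ 0.11568345, -0.00826475, -0.99325175,  0.94755174],
       [ 0.        ,  0.        ,  0.        ,  1.        ]])}
{'fx': 288.22663305383537, 'fy': 288.22663305383537, 'cx': 321.65394785897547, 'cy': 202.13603170638368, 'T_tool_cam': array([[ 1.31170787e-04, -9.47790544e-01, -3.18893504e-01,
         8.22579722e-02],
       [ 9.99999796e-01, -7.52825110e-05,  6.35079768e-04,
         1.38105476e-04],
       [-6.25929702e-04, -3.18893522e-01,  9.47790341e-01,
        -1.41677997e-01],
       [ 0.00000000e+00,  0.00000000e+00,  0.00000000e+00,
         1.00000000e+00]])}
```

View pics/top0.png

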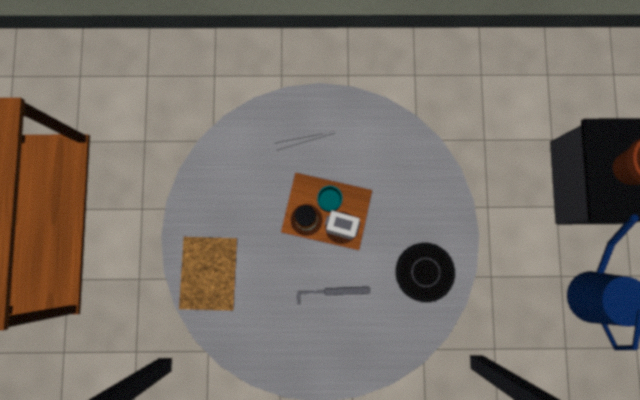

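View pics/scene0.png

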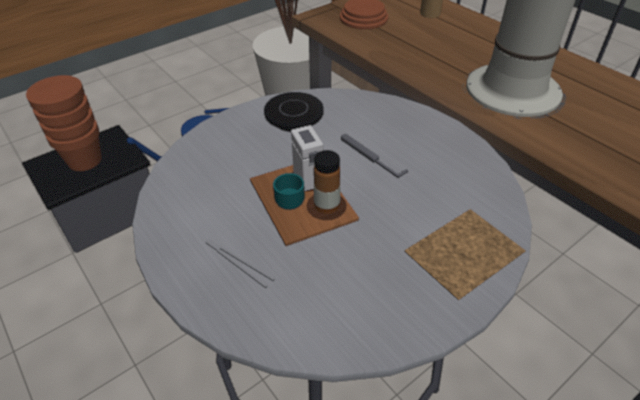

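The top view shows the mat at left (180–238, 237–310), the turntable at right (425, 272), and the board at about (327, 211). On the board the jar is at (306, 218), the case at (343, 226) and the pot at (330, 198). The scene view has the same layout: pot (289, 190), jar lid (327, 160), case top (306, 138). Next I measure with masks and two-view rays.

```bash
cat > h.py <<'E'
import numpy as np, cv2
from scipy.spatial.transform import Rotation as R
from bench import monitor, eyes
def cam(n):
    """K, camera-to-world R, centre"""
    c=eyes.get_calibration(n); K=np.array([[c["fx"],0,c["cx"]],[0,c["fy"],c["cy"]],[0,0,1]])
    if n=="wrist":
        s=monitor.get_state(); q=s["ee_rot"]; T=np.eye(4); T[:3,:3]=R.from_quat([q[1],q[2],q[3],q[0]]).as_matrix(); T[:3,3]=s["tool_pos"]
        M=T@c["T_tool_cam"]
    else: M=np.linalg.inv(c["world_to_cam"])
    return K,M[:3,:3],M[:3,3]
def ray(C,p):
    K,Rm,o=C; d=Rm@np.linalg.inv(K)@[p[0],p[1],1.]; return o,d/np.linalg.norm(d)
def plane(C,p,z):
    o,d=ray(C,p); return o+d*(z-o[2])/d[2]
def tri(*cp):
    A=np.zeros((3,3));b=np.zeros(3)
    for C,p in cp:
        o,d=ray(C,p);P=np.eye(3)-np.outer(d,d);A+=P;b+=P@o
    x=np.linalg.solve(A,b)
    return x,max(np.linalg.norm((np.eye(3)-np.outer(ray(C,p)[1],ray(C,p)[1]))@(x-C[2])) for C,p in cp)
def proj(C,X):
    K,Rm,o=C; q=K@(Rm.T@(np.asarray(X)-o)); return q[:2]/q[2]
def blob(m,roi=None):
    """largest contour of mask inside roi (x0,y0,x1,y1)"""
    m=m.astype(np.uint8)*255
    if roi:
        z=np.zeros_like(m);x0,y0,x1,y1=roi;z[y0:y1,x0:x1]=m[y0:y1,x0:x1];m=z
    m=cv2.morphologyEx(m,cv2.MORPH_CLOSE,np.ones((3,3)))
    return max(cv2.findContours(m,0,cv2.CHAIN_APPROX_NONE)[0],key=cv2.contourArea)
def quad(c):
    h=cv2.convexHull(c)
    for e in np.linspace(.01,.15,60):
        a=cv2.approxPolyDP(h,e*cv2.arcLength(h,True),True)
        if len(a)<=4: return a[:,0]
E
python3 - <<'E'
from h import *
I={n:cv2.imread(f"pics/{n}0.png") for n in("top","scene")}; H={n:cv2.cvtColor(i,cv2.COLOR_BGR2HSV).astype(int) for n,i in I.items()}
C={n:cam(n) for n in I}
roi=dict(board=dict(top=(270,165,385,260),scene=(240,155,370,250)),mat=dict(top=(165,225,250,320),scene=(395,200,535,305)),tt=dict(top=(385,230,465,310),scene=(255,85,330,135)))
def msk(k,h):
    if k=="tt": return h[...,2]<75
    if k=="board": return (h[...,1]>100)&((h[...,0]<18)|(h[...,0]>170))
    return (h[...,1]>90)&(h[...,0]<30)
for k in("mat","board"):
    q={n:quad(blob(msk(k,H[n]),roi[k][n])) for n in I}
    print(k,{n:v.tolist() for n,v in q.items()})
    for p in q["top"]:
        g=proj(C["scene"],plane(C["top"],p,0.005)); s=min(q["scene"],key=lambda v:np.hypot(*(v-g)))
        print(p,s,tri((C["top"],p),(C["scene"],s)))
e={n:cv2.fitEllipse(blob(msk("tt",H[n]),roi["tt"][n])) for n in I}; print("tt",e,tri(*[(C[n],e[n][0]) for n in I]))
pe={n:cv2.fitEllipse(blob((abs(H[n][...,0]-90)<12)&(H[n][...,1]>120),roi["board"][n])) for n in I}; print("pot",pe)
for z in(0,.01,.03,.052): print(z,"tt",plane(C["top"],e["top"][0],z),"pot",plane(C["top"],pe["top"][0],z))
E
```

```text
mat {'top': [[184, 237], [236, 239], [232, 309], [179, 307]], 'scene': [[470, 210], [523, 251], [458, 298], [406, 250]]}
[184 237] [458 298] (array([0.54720087, 0.30469167, 0.00103096]), np.float64(0.0007999552548338641))
[236 239] [406 250] (array([0.54182173, 0.18867732, 0.0012537 ]), np.float64(0.0004196697567904899))
[232 309] [470 210] (array([0.3879903 , 0.19492759, 0.00200685]), np.float64(0.00020537295270477753))
[179 307] [523 251] (array([0.3934868 , 0.31073943, 0.00183822]), np.float64(0.0008550891536547369))
board {'top': [[296, 173], [371, 191], [358, 249], [282, 231]], 'scene': [[251, 178], [292, 166], [357, 219], [286, 244]]}
[296 173] [286 244] (array([0.6906737 , 0.05481212, 0.00310508]), np.float64(4.089182963738857e-05))
[371 191] [251 178] (array([ 0.6486767 , -0.11546994,  0.00786963]), np.float64(0.0012244594373996495))
[358 249] [292 166] (array([ 0.53700965, -0.09974804, -0.01312108]), np.float64(0.023906382880967164))
[282 231] [357 219] (array([0.55913248, 0.08579727, 0.00210775]), np.float64(0.00042218076143931424))
tt {'top': ((424.9023742675781, 271.94000244140625), (57.84192657470703, 59.45506286621094), 137.932373046875), 'scene': ((292.84320068359375, 110.43708038330078), (36.84123992919922, 59.3447265625), 85.39002227783203)} (array([ 0.46723569, -0.22829149,  0.02208213]), np.float64(0.0012041211293640239))
pot {'top': ((329.4254455566406, 198.04763793945312), (23.102548599243164, 23.874879837036133), 16.235164642333984), 'scene': ((288.6390075683594, 190.41213989257812), (29.657310485839844, 35.27946853637695), 176.8031463623047)}
0 tt [ 0.46578498 -0.23257207  0.        ] pot [ 0.63321548 -0.02091011  0.        ]
0.01 tt [ 0.4660253  -0.23027479  0.01      ] pot [ 0.63179983 -0.02070628  0.01      ]
0.03 tt [ 0.46650595 -0.22568024  0.03      ] pot [ 0.62896853 -0.02029861  0.03      ]
0.052 tt [ 0.46703465 -0.22062624  0.052     ] pot [ 0.6258541  -0.01985018  0.052     ]
```

Request:
send_rows:
  steps: "0.0225 -0.0325 0.0015 0 0 -0.0785 1;0.0225 -0.0325 0.0015 0 0 -0.0785 1;0.0225 -0.0325 0.0015 0 0 -0.0785 1;0.0225 -0.0325 0.0015 0 0 -0.0785 1;0.0225 -0.0325 0.0015 0 0 -0.0785 1;0.0225 -0.0325 0.0015 0 0 -0.0785 1;0.0225 -0.0325 0.0015 0 0 -0.0785 1;0.0225 -0.0325 0.0015 0 0 -0.0785 1;0.0225 -0.0325 0.0015 0 0 -0.0785 1;0.0225 -0.0325 0.0015 0 0 -0.0785 1"

```text
t: 0.93
tool_pos: [0.383, 0.3037, 0.2463]
ee_rot: [-0.0, 0.494, 0.869, -0.0]
wrist_force: [1.4, 0.9, -0.6]
opening: 1.005
grasp_force: 0.0
```

Request:
send_rows:
  steps: "0.0225 -0.0325 0.0015 0 0 -0.0785 1;0.0225 -0.0325 0.0015 0 0 -0.0785 1;0.0225 -0.0325 0.0015 0 0 -0.0785 1;0.0225 -0.0325 0.0015 0 0 -0.0785 1;0.0225 -0.0325 0.0015 0 0 -0.0785 1;0.0225 -0.0325 0.0015 0 0 -0.0785 1;0.0225 -0.0325 0.0015 0 0 -0.0785 1;0.0225 -0.0325 0.0015 0 0 -0.0785 1;0.0225 -0.0325 0.0015 0 0 -0.0785 1;0.0225 -0.0325 0.0015 0 0 -0.0785 1"

```text
t: 1.77
tool_pos: [0.608, -0.0211, 0.261]
ee_rot: [-0.0, 0.789, 0.614, -0.0]
wrist_force: [1.3, 0.8, -0.4]
opening: 0.997
grasp_force: 0.0
```

Request:
send_rows:
  steps: "0 0 0 0 0 0 1;0 0 0 0 0 0 1"

```text
t: 1.93
tool_pos: [0.6078, -0.0227, 0.2605]
ee_rot: [0.0, 0.789, 0.614, -0.001]
wrist_force: [-0.5, 0.6, -0.4]
opening: 1.004
grasp_force: 0.0
```

```bash
cat >> h.py <<'E'
def st():
    s=monitor.get_state(); q=s["ee_rot"]; r=R.from_quat([q[1],q[2],q[3],q[0]]).as_matrix()
    print("t %.2f"%s["t"],"tcp",s["tool_pos"].round(4),"yaw(tool y) %.4f"%np.arctan2(r[1,1],r[0,1]),"tilt",r[:2,2].round(4),"q",s["joint_pos"].round(2),"F",s["wrist_force"].round(1),"open %.3f gf %.1f"%(s["opening"],s["grasp_force"]))
def shot(name):
    C=cam("wrist"); im=eyes.grab_frame("wrist")[:,:,::-1]; cv2.imwrite(f"pics/{name}.png",im); np.savez(f"pics/{name}.npz",K=C[0],R=C[1],o=C[2]); return C,im
def load(name):
    z=np.load(f"pics/{name}.npz"); return (z["K"],z["R"],z["o"]),cv2.imread(f"pics/{name}.png")
E
python3 -c "
from h import *
st(); shot('w1')"
```

```text
t 1.93 tcp [ 0.6078 -0.0227  0.2605] yaw(tool y) -0.2491 tilt [-0.001  -0.0015] q [-0.15  0.37  0.19  1.65 -0.07  1.13 -0.19] F [-0.5  0.6 -0.4] open 1.004 gf 0.0
```

View pics/w1.png

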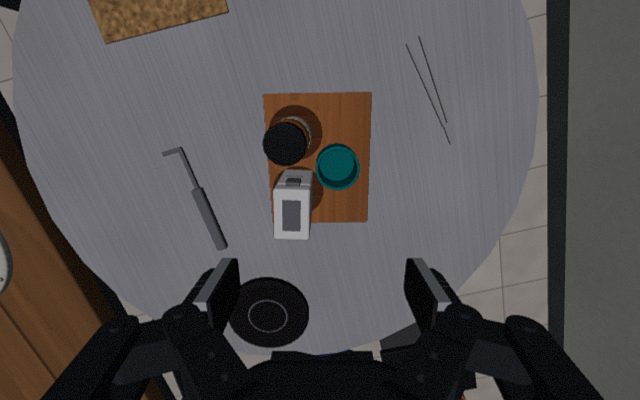

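The wrist view shows the jar lid at (286, 144), the pot rim at (338, 166), and the case top at (292, 210) with its latch on the upper (+y) side. The board corners are at (264, 94), (371, 92), (367, 221) and one hidden. The turntable ring is at (268, 316). I take a second, closer view and triangulate.

Request:
send_rows:
  steps: "-0.005 0.025 -0.02 0 0 0 1;-0.005 0.025 -0.02 0 0 0 1;-0.005 0.025 -0.02 0 0 0 1;0 0 0 0 0 0 1;0 0 0 0 0 0 1"

```text
t: 2.4
tool_pos: [0.5899, 0.0603, 0.1996]
ee_rot: [-0.002, 0.786, 0.619, -0.001]
wrist_force: [-0.0, -0.3, 0.7]
opening: 1.0
grasp_force: 0.0
```

Run:
```python
from h import *
st(); shot('w2')
D={}
for n in('w1','w2'):
    C,im=load(n); h=cv2.cvtColor(im,cv2.COLOR_BGR2HSV).astype(int); 
    # predicted roi of board
    P=np.array([proj(C,(x,y,z)) for x in(.53,.70) for y in(-.13,.10) for z in(0,.12)]); x0,y0=P.min(0).astype(int);x1,y1=P.max(0).astype(int); roi=(max(x0,0),max(y0,0),min(x1,640),min(y1,400)); print(n,roi)
    f={}
    b=blob((h[...,1]>90)&((h[...,0]<20)|(h[...,0]>165))&(h[...,2]>50),roi); f['bhull']=cv2.convexHull(b)
    f['board']=quad(b)
    f['pot']=cv2.fitEllipse(blob((abs(h[...,0]-90)<14)&(h[...,1]>90),roi))
    f['lid']=cv2.fitEllipse(blob((h[...,2]<45),roi))
    f['white']=cv2.minAreaRect(blob((h[...,1]<40)&(h[...,2]>190),roi))
    D[n]=(C,f)
    print({k:(v.tolist() if hasattr(v,'tolist') else v) for k,v in f.items() if k!='bhull'})
    x,y=[max(0,roi[0]),max(0,roi[1])]; cv2.imwrite(f'pics/{n}c.png',cv2.resize(im[y:roi[3],x:roi[2]],None,fx=3,fy=3,interpolation=cv2.INTER_CUBIC)[:600,:800])
(C1,f1),(C2,f2)=D['w1'],D['w2']
for k in('pot','lid','white'): print(k,tri((C1,f1[k][0]),(C2,f2[k][0])))
for p in f1['board']:
    g=proj(C2,plane(C1,p,.01)); s=min(f2['board'],key=lambda v:np.hypot(*(v-g))); print(p,s,tri((C1,p),(C2,s)), plane(C1,p,.01),plane(C2,s,.01))
```

```text
t 2.40 tcp [0.5899 0.0603 0.1996] yaw(tool y) -0.2362 tilt [-0.0042  0.0013] q [-0.26  0.4   0.15  1.74 -0.07  1.01 -0.32] F [-0.  -0.3  0.7] open 1.000 gf 0.0
w1 (np.int64(205), np.int64(32), np.int64(426), np.int64(292))Traceback (most recent call last):
  File "<stdin>", line 13, in <module>
  File "h.py", line 30, in blob
    return max(cv2.findContours(m,0,cv2.CHAIN_APPROX_NONE)[0],key=cv2.contourArea)
ValueError: max() iterable argument is empty
```

```bash
cat > m.py <<'E'
from h import *
def feats(n,wv):
    C,im=load(n); h=cv2.cvtColor(im,cv2.COLOR_BGR2HSV).astype(int)
    P=np.array([proj(C,(x,y,z)) for x in(.53,.70) for y in(-.13,.10) for z in(0,.12)]); x0,y0=P.min(0).astype(int);x1,y1=P.max(0).astype(int); roi=tuple(map(int,(max(x0,0),max(y0,0),min(x1,640),min(y1,400))))
    f={}
    f['board']=quad(blob((h[...,1]>90)&((h[...,0]<20)|(h[...,0]>165))&(h[...,2]>50),roi))
    f['pot']=cv2.fitEllipse(cv2.convexHull(blob((abs(h[...,0]-90)<14)&(h[...,1]>90),roi)))
    f['lid']=cv2.fitEllipse(blob((h[...,2]<40)&(h[...,1]<120),roi))
    w=blob((h[...,1]<40)&(h[...,2]>wv),roi); f['white']=cv2.minAreaRect(w)
    cv2.imwrite(f'pics/{n}c.png',cv2.resize(im[roi[1]:roi[3],roi[0]:roi[2]],None,fx=2.5,fy=2.5,interpolation=cv2.INTER_CUBIC)[:600,:800])
    print(n,roi,{k:(v.tolist() if hasattr(v,'tolist') else np.round(np.array(sum([list(np.atleast_1d(a)) for a in v],[])),1).tolist()) for k,v in f.items()})
    return C,f,h
E
python3 - <<'E'
from m import *
C,im=load('w1');h=cv2.cvtColor(im,cv2.COLOR_BGR2HSV); print('case',h[222,281],h[190,290],'stool',h[150,200],'lid',h[144,286],'pot',h[166,338])
C1,f1,_=feats('w1',int(h[232,290,2])-25); C2,f2,_=feats('w2',int(h[232,290,2])-25)
for k in('pot','lid','white'): print(k,tri((C1,f1[k][0]),(C2,f2[k][0])))
for p in f1['board']:
    g=proj(C2,plane(C1,p,.01)); s=min(f2['board'],key=lambda v:np.hypot(*(v-g))); print(p,s,tri((C1,p),(C2,s)), plane(C1,p,.01)[:2],plane(C2,s,.01)[:2])
E
```

```text
case [135   6 165] [128   6 163] stool [124  15 116] lid [156  53  24] pot [ 92 255  76]
w1 (205, 32, 426, 292) {'board': [[370, 92], [366, 220], [273, 219], [263, 95]], 'pot': [337.0, 166.9, 43.9, 46.1, 174.7], 'lid': [284.2, 143.6, 41.6, 42.4, 133.0], 'white': [290.5, 214.0, 50.0, 35.0, 90.0]}
w2 (237, 121, 474, 391) {'board': [[408, 161], [397, 290], [296, 291], [290, 162]], 'pot': [370.4, 242.2, 49.6, 55.3, 154.9], 'lid': [358.4, 334.4, 133.5, 248.4, 89.8], 'white': [325.1, 309.2, 39.8, 49.5, 2.5]}
pot (array([ 0.62832551, -0.0212035 ,  0.03480658]), np.float64(6.123121774485815e-06))
lid (array([0.60245848, 0.04240072, 0.23838897]), np.float64(5.181165987193497e-05))
white (array([ 0.56740729, -0.04384185,  0.10795038]), np.float64(0.0003374324570114568))
[370  92] [408 161] (array([0.69171735, 0.0570627 , 0.00674953]), np.float64(1.0447819952354478e-05)) [0.69120366 0.05706688] [0.69090891 0.05786566]
[366 220] [397 290] (array([ 0.65183138, -0.11497622,  0.00727171]), np.float64(0.00025726349674446146)) [ 0.65141733 -0.11384168] [ 0.65173473 -0.11283613]
[273 219] [296 291] (array([ 0.5225875 , -0.07456624,  0.02225532]), np.float64(0.0004971854061863419)) [ 0.5197173  -0.07876606] [ 0.51871259 -0.08290445]
[263  95] [290 162] (array([0.55708414, 0.08763154, 0.00404239]), np.float64(8.22953043113926e-05)) [0.55822816 0.08718216] [0.55792918 0.08854704]
```

View pics/w2c.png

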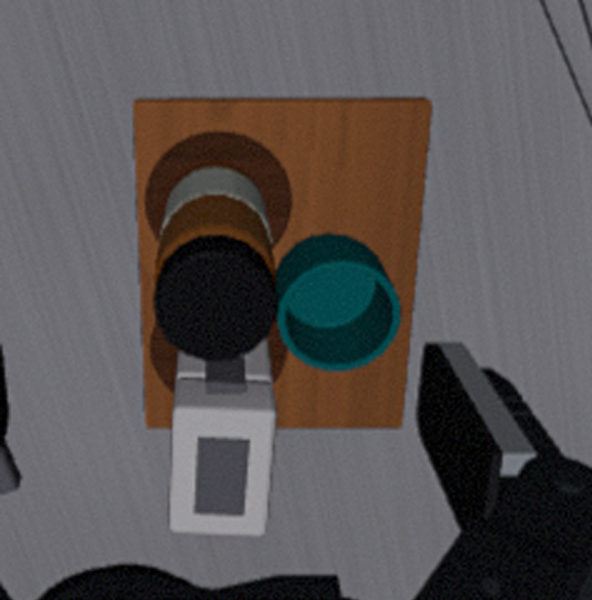

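The crop (×2.5 from 237,121) shows the jar lid at crop (215, 298), pot rim (340, 315), and case top corners (175, 407), (273, 404), (264, 535), (172, 530). The finger starts at crop x≈420, well clear. I refine the lid and case top with tight regions.

Run:
```python
from m import *
def get(n,lr,wr,wv=125):
    C,im=load(n); h=cv2.cvtColor(im,cv2.COLOR_BGR2HSV).astype(int)
    l=cv2.fitEllipse(cv2.convexHull(blob(h[...,2]<42,lr)))
    w=cv2.convexHull(blob((h[...,1]<45)&(h[...,2]>wv),wr)); return C,l,quad(w)
a=get('w1',(262,120,307,168),(270,182,318,243)); b=get('w2',(297,213,350,267),(303,283,350,337))
print(a[1],b[1]); print('lid',tri((a[0],a[1][0]),(b[0],b[1][0])))
print(a[2].tolist(),b[2].tolist())
for c in(a,b):
    X=[plane(c[0],p,.11) for p in c[2]]; print(np.round([x[:2] for x in X],4).tolist(),np.mean(X,0)[:2].round(4))
    print('lid@.12',plane(c[0],c[1][0],.12)[:2].round(4))
for p in a[2]:
    s=min(b[2],key=lambda v:np.hypot(*(v-proj(b[0],plane(a[0],p,.11))))); print(p,s,tri((a[0],p),(b[0],s)))
```

```text
((284.8637390136719, 143.39877319335938), (43.367286682128906, 44.172176361083984), 124.68022918701172) ((323.8417663574219, 240.03082275390625), (50.56328201293945, 52.21272277832031), 50.185237884521484)
lid (array([0.5839403 , 0.03112393, 0.11259168]), np.float64(0.0003550250963200839))
[[308, 190], [308, 238], [271, 237], [274, 189]] [[345, 285], [342, 334], [306, 333], [307, 284]]
[[0.593, -0.0217], [0.5784, -0.0755], [0.5387, -0.0642], [0.5585, -0.0118]] [ 0.5672 -0.0433]
lid@.12 [0.5847 0.0317]
[[0.5925, -0.0198], [0.5777, -0.0751], [0.5429, -0.0656], [0.5582, -0.0106]] [ 0.5678 -0.0428]
lid@.12 [0.5851 0.0347]
[308 190] [345 285] (array([ 0.59230083, -0.02294435,  0.10547475]), np.float64(0.0001118425670056092))
[308 238] [342 334] (array([ 0.5778343 , -0.07617448,  0.10872647]), np.float64(0.00034391428852221536))
[271 237] [306 333] (array([ 0.54230005, -0.06183726,  0.11491293]), np.float64(0.001979904090168855))
[274 189] [307 284] (array([ 0.5576169 , -0.01259234,  0.10683235]), np.float64(0.00015549376538476472))
```

Estimates: jar (0.585, 0.0325), case (0.5675, −0.0435) with yaw −0.266, pot (0.628, −0.020), board yaw −0.227. I'll take the jar first, gripping along board x above the pot's rim height.

Request:
send_rows:
  steps: "-0.002 -0.014 -0.025 0 0 0 0.8;-0.003 -0.014 -0.025 0 0 0 0.8;0 0 0 0 0 0 0.8;0 0 0 0 0 0 0.8"

```text
t: 2.78
tool_pos: [0.5867, 0.0262, 0.1512]
ee_rot: [-0.0, 0.789, 0.615, -0.001]
wrist_force: [0.6, 0.7, 0.1]
opening: 0.802
grasp_force: 0.0
```

```bash
python3 -c "
from h import *
st()"
```

```text
t 2.78 tcp [0.5867 0.0262 0.1512] yaw(tool y) -0.2466 tilt [-0.0018 -0.0006] q [-0.21  0.45  0.15  1.8  -0.08  0.9  -0.27] F [0.6 0.7 0.1] open 0.802 gf 0.0
```

Request:
send_rows:
  steps: "-0.0024 0.0055 -0.01 0 0 0 0.8;0 0 -0.025 0 0 0 0.8;0 0 -0.03 0 0 0 0.8;0 0 -0.023 0 0 0 0.8;0 0 0 0 0 0 0.8;0 0 0 0 0 0 0.8;0 0 0 0 0 0 0.8"
  grip_force: 30

```text
t: 3.37
tool_pos: [0.5867, 0.0341, 0.0651]
ee_rot: [0.001, 0.788, 0.616, 0.001]
wrist_force: [-0.1, 0.9, 0.3]
opening: 0.802
grasp_force: 0.0
```

```bash
python3 -c "
from h import *
st(); C,im=shot('j1'); im=eyes.grab_frame('scene')[:,:,::-1]; cv2.imwrite('pics/s1c.png',cv2.resize(im[100:250,230:400],None,fx=3.5,fy=3.5))"
```

```text
t 3.37 tcp [0.5867 0.0341 0.0651] yaw(tool y) -0.2431 tilt [0.0029 0.0007] q [-0.21  0.57  0.13  1.85 -0.11  0.73 -0.26] F [-0.1  0.9  0.3] open 0.802 gf 0.0
```

View pics/s1c.png

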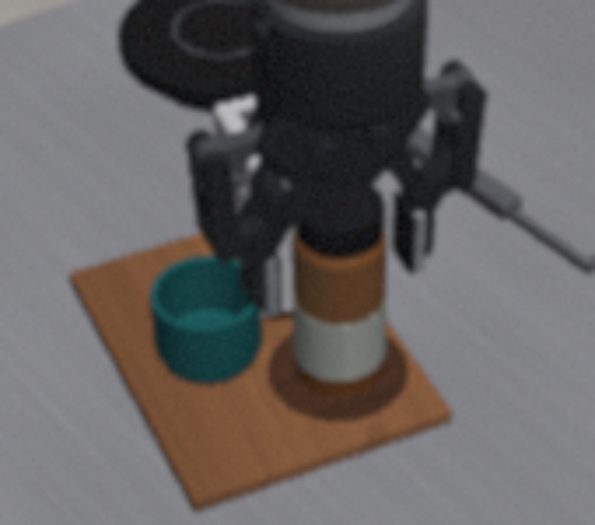

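The fingers straddle the jar: near finger at crop (275, 285), far finger at (415, 240). The pot is untouched. I close, then lift.

Request:
send_rows:
  steps: "0 0 0 0 0 0 0.65;0 0 0 0 0 0 0.5;0 0 0 0 0 0 0.4;0 0 0 0 0 0 0.3;0 0 0 0 0 0 0.3;0 0 0 0 0 0 0.3;0 0 0 0 0 0 0.3"
  grip_force: 30

```text
t: 4.05
tool_pos: [0.5859, 0.0334, 0.0649]
ee_rot: [0.0, 0.788, 0.616, 0.001]
wrist_force: [-1.0, 0.6, 6.6]
opening: 0.526
grasp_force: 29.9
```

Request:
send_rows:
  steps: "0 0 0.01 0 0 0 0.3;0 0 0.02 0 0 0 0.3;0 0 0.03 0 0 0 0.3;0 0 0 0 0 0 0.3;0 0 0 0 0 0 0.3"

```text
t: 4.47
tool_pos: [0.5869, 0.0332, 0.1259]
ee_rot: [0.001, 0.788, 0.616, 0.002]
wrist_force: [-0.3, 0.5, -1.2]
opening: 0.529
grasp_force: 31.3
```

```bash
python3 -c "
from h import *
st()"
```

```text
t 4.47 tcp [0.5869 0.0332 0.1259] yaw(tool y) -0.2442 tilt [0.0049 0.0007] q [-0.22  0.48  0.15  1.82 -0.09  0.84 -0.27] F [-0.3  0.5 -1.2] open 0.529 gf 31.3
```

Request:
send_rows:
  steps: "-0.0094 0.0304 0 0 0 0 0.3;-0.0094 0.0304 0 0 0 0 0.3;-0.0094 0.0304 0 0 0 0 0.3;-0.0094 0.0304 0 0 0 0 0.3;-0.0094 0.0304 0 0 0 0 0.3;-0.0094 0.0304 0 0 0 0 0.3;-0.0094 0.0304 0 0 0 0 0.3;-0.0094 0.0304 0 0 0 0 0.3;0 0 0 0 0 0 0.3"

```text
t: 5.22
tool_pos: [0.5053, 0.2851, 0.1223]
ee_rot: [-0.003, 0.785, 0.62, 0.0]
wrist_force: [-0.4, 1.1, -1.9]
opening: 0.526
grasp_force: 31.3
```

Request:
send_rows:
  steps: "0 0 -0.02 0 0 0 0.3;0 0 -0.02 0 0 0 0.3;0 0 -0.013 0 0 0 0.3;0 0 -0.006 0 0 0 0.3;0 0 -0.003 0 0 0 0.3;0 0 0 0 0 0 0.3;0 0 0 0 0 0 0.3"

```text
t: 5.8
tool_pos: [0.5104, 0.2763, 0.0617]
ee_rot: [0.0, 0.788, 0.616, 0.0]
wrist_force: [-0.1, 1.6, -1.5]
opening: 0.528
grasp_force: 31.3
```

Request:
send_rows:
  steps: "0 0 -0.001 0 0 0 0.3;0 0 -0.001 0 0 0 0.3;0 0 0 0 0 0 0.3"

```text
t: 6.05
tool_pos: [0.5103, 0.2765, 0.0599]
ee_rot: [0.0, 0.788, 0.616, 0.001]
wrist_force: [0.6, 0.0, -1.8]
opening: 0.531
grasp_force: 31.3
```

Request:
send_rows:
  steps: "0 0 -0.001 0 0 0 0.3;0 0 0 0 0 0 0.3"

```text
t: 6.22
tool_pos: [0.5103, 0.2767, 0.059]
ee_rot: [0.0, 0.788, 0.616, 0.001]
wrist_force: [-0.1, -1.0, 1.8]
opening: 0.532
grasp_force: 31.5
```

Request:
send_rows:
  steps: "0 0 0 0 0 0 0.6;0 0 0 0 0 0 0.7;0 0 0 0 0 0 0.8;0 0 0 0 0 0 0.8;0 0 0.02 0 0 0 0.8;0 0 0.035 0 0 0 0.8;0 0 0.035 0 0 0 0.8;0 0 0 0 0 0 0.8"

```text
t: 6.88
tool_pos: [0.5142, 0.2785, 0.1552]
ee_rot: [0.001, 0.788, 0.616, 0.006]
wrist_force: [1.8, -0.1, 0.4]
opening: 0.802
grasp_force: 0.0
```

Request:
send_rows:
  steps: "0.0063 -0.0356 0 0 0 -0.0024 0.8;0.0063 -0.0356 0 0 0 -0.0024 0.8;0.0063 -0.0356 0 0 0 -0.0024 0.8;0.0063 -0.0356 0 0 0 -0.0024 0.8;0.0063 -0.0356 0 0 0 -0.0024 0.8;0.0063 -0.0356 0 0 0 -0.0024 0.8;0.0063 -0.0356 0 0 0 -0.0024 0.8;0.0063 -0.0356 0 0 0 -0.0024 0.8;0.0063 -0.0356 0 0 0 -0.0024 0.8;0 0 0 0 0 0 0.8"

```text
t: 7.72
tool_pos: [0.5672, -0.0546, 0.1487]
ee_rot: [0.003, 0.798, 0.603, -0.001]
wrist_force: [-0.7, -1.6, 0.7]
opening: 0.797
grasp_force: 0.0
```

Request:
send_rows:
  steps: "0 0 0 0 0 0 0.8;0 0 0 0 0 0 0.8;0 0 0 0 0 0 0.8"

```text
t: 7.97
tool_pos: [0.5664, -0.0422, 0.1481]
ee_rot: [-0.001, 0.794, 0.608, 0.0]
wrist_force: [0.8, -0.3, 0.0]
opening: 0.795
grasp_force: 0.0
```

```bash
python3 -c "
from h import *
st(); C,im=shot('w3'); st()"
```

```text
t 7.97 tcp [ 0.5664 -0.0422  0.1481] yaw(tool y) -0.2634 tilt [-0.0005  0.001 ] q [-0.13  0.42  0.2   1.85 -0.11  0.88 -0.14] F [ 0.8 -0.3  0. ] open 0.795 gf 0.0
t 8.02 tcp [ 0.5664 -0.042   0.1481] yaw(tool y) -0.2627 tilt [-0.0004  0.001 ] q [-0.13  0.42  0.2   1.85 -0.11  0.88 -0.14] F [ 0.3  0.4 -0.2] open 0.800 gf 0.0
```

View pics/w3.png

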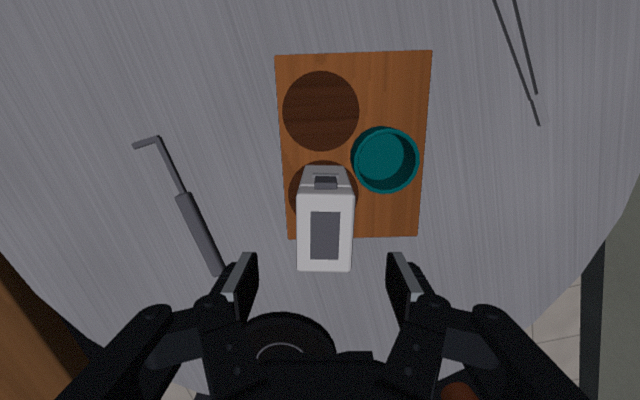

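The jar has gone from its mark at (321, 111). The case top is at (326, 232), the pot rim at (385, 160), and all four board corners show. I measure the board, mark, case and pot from this steady view.

Run:
```python
from m import *
C,im=load('w3'); h=cv2.cvtColor(im,cv2.COLOR_BGR2HSV).astype(int); print(h[100,380],h[111,321],h[240,303],h[180,310])
red=(h[...,1]>90)&((h[...,0]<20)|(h[...,0]>165))
def edgequad(c):  # sub-pixel quad: fit line to hull-edge points of each side
    q=quad(c).astype(float); pts=c[:,0].astype(float); L=[]
    for i in range(4):
        a,b=q[i],q[(i+1)%4]; u=(b-a)/np.hypot(*(b-a)); d=pts-a; s=d@u/np.hypot(*(b-a)); t=d@[-u[1],u[0]]
        P=pts[(abs(t)<2.5)&(s>.12)&(s<.88)]; 
        v=cv2.fitLine(P.astype(np.float32),cv2.DIST_HUBER,0,.01,.01).ravel(); L.append(np.cross([v[2],v[3],1],[v[2]+v[0],v[3]+v[1],1]))
    X=[np.cross(L[i-1],L[i]) for i in range(4)]; return np.array([x[:2]/x[2] for x in X])
b=edgequad(blob(red,(260,40,445,250))); B=np.array([plane(C,p,.01)[:2] for p in b]); print('board',b.round(1).tolist(),B.round(4).tolist(),B.mean(0))
B=B[np.argsort([np.arctan2(*(p-B.mean(0))[::-1]) for p in B])]
E=np.roll(B,-1,0)-B; print('edges yaw',[(float(np.hypot(*e).round(4)),float(np.arctan2(e[1],e[0]).round(4))) for e in E])
mk=cv2.fitEllipse(blob(red&(h[...,2]<70),(275,62,367,158))); print('mark',mk,plane(C,mk[0],.01))
w=edgequad(blob((h[...,1]<45)&(h[...,2]>125),(290,183,360,280))); W=np.array([plane(C,p,.11)[:2] for p in w]);print('case',w.round(1).tolist(),W.round(4).tolist(),W.mean(0))
E=np.roll(W,-1,0)-W; print('edges yaw',[(float(np.hypot(*e).round(4)),float(np.arctan2(e[1],e[0]).round(4))) for e in E])
p=cv2.fitEllipse(cv2.convexHull(blob((abs(h[...,0]-90)<14)&(h[...,1]>90),(340,110,430,205)))); print('pot',p,plane(C,p[0],.052),plane(C,p[0],.045))
```

```text
[ 13 172 110] [ 14 157  60] [150   3 167] [138  12 105]
board [[431.6, 50.0], [416.4, 234.4], [288.0, 239.6], [274.0, 55.2]] [[0.6918, 0.0566], [0.6509, -0.1145], [0.5173, -0.0848], [0.5581, 0.0883]] [ 0.60453484 -0.01358913]
edges yaw [(0.1369, -0.2184), (0.1758, 1.3366), (0.1374, 2.9084), (0.1779, -1.8022)]
mark ((320.3412170410156, 110.56634521484375), (75.31194305419922, 79.06877899169922), 178.24940490722656) [0.58518614 0.03326066 0.01      ]
case [[297.0, 192.8], [353.8, 194.5], [349.4, 271.1], [297.0, 271.1]] [[0.5581, -0.0107], [0.5935, -0.0214], [0.5775, -0.0764], [0.5413, -0.0667]] [ 0.56760252 -0.04378672]
edges yaw [(0.0371, -0.2931), (0.0573, -1.8542), (0.0375, 2.8787), (0.0584, 1.2804)]
pot ((384.6355895996094, 159.25131225585938), (66.52625274658203, 68.77662658691406), 118.9637680053711) [ 0.62694178 -0.01714731  0.052     ] [ 0.62809793 -0.01874292  0.045     ]
```

Request:
send_rows:
  steps: "0.001 -0.0015 -0.01 0 0 -0.012 0.8;0 0 -0.025 0 0 0 0.8;0 0 -0.03 0 0 0 0.8;0 0 -0.018 0 0 0 0.8;0 0 0 0 0 0 0.8;0 0 0 0 0 0 0.8;0 0 0 0 0 0 0.8"

```text
t: 8.6
tool_pos: [0.5683, -0.0452, 0.0659]
ee_rot: [0.0, 0.798, 0.603, 0.0]
wrist_force: [0.8, 0.4, 0.7]
opening: 0.8
grasp_force: 0.0
```

Request:
send_rows:
  steps: "0 0 0 0 0 0 0.65;0 0 0 0 0 0 0.5;0 0 0 0 0 0 0.4;0 0 0 0 0 0 0.3;0 0 0 0 0 0 0.3;0 0 0 0 0 0 0.3;0 0 0 0 0 0 0.3;0 0 0 0 0 0 0.3"
  grip_force: 30

```text
t: 9.27
tool_pos: [0.5687, -0.0455, 0.0667]
ee_rot: [0.001, 0.798, 0.603, 0.001]
wrist_force: [-1.3, 0.3, 6.8]
opening: 0.466
grasp_force: 36.2
```

```bash
python3 -c "
from h import *
st()"
```

```text
t 9.27 tcp [ 0.5687 -0.0455  0.0667] yaw(tool y) -0.2775 tilt [0.0025 0.0002] q [-0.11  0.54  0.18  1.89 -0.14  0.72 -0.13] F [-1.3  0.3  6.8] open 0.466 gf 36.2
```

Request:
send_rows:
  steps: "0 0 0.01 0 0 0 0.3;0 0 0.02 0 0 0 0.3;0 0 0.03 0 0 0 0.3;0 0 0 0 0 0 0.3"

```text
t: 9.6
tool_pos: [0.571, -0.0461, 0.1308]
ee_rot: [0.003, 0.798, 0.602, 0.003]
wrist_force: [2.0, 0.0, -0.7]
opening: 0.465
grasp_force: 35.7
```

Request:
send_rows:
  steps: "-0.0165 0.0322 0 0 0 0 0.3;-0.0165 0.0322 0 0 0 0 0.3;-0.0165 0.0322 0 0 0 0 0.3;-0.0165 0.0322 0 0 0 0 0.3;-0.0165 0.0322 0 0 0 0 0.3;-0.0165 0.0322 0 0 0 0 0.3;-0.0165 0.0322 0 0 0 0 0.3;-0.0165 0.0322 0 0 0 0 0.3;-0.008 0.0156 0 0 0 0 0.3;-0.004 0.0078 0 0 0 0 0.3"

```text
t: 10.43
tool_pos: [0.4215, 0.2387, 0.1255]
ee_rot: [-0.001, 0.797, 0.605, 0.0]
wrist_force: [-0.1, -0.9, -0.4]
opening: 0.465
grasp_force: 35.6
```

Request:
send_rows:
  steps: "0 0 0 0 0 0 0.3;0 0 0 0 0 0 0.3;0 0 -0.02 0 0 0 0.3;0 0 -0.02 0 0 0 0.3;0 0 -0.013 0 0 0 0.3;0 0 -0.006 0 0 0 0.3;0 0 -0.003 0 0 0 0.3;0 0 0 0 0 0 0.3;0 0 0 0 0 0 0.3"

```text
t: 11.18
tool_pos: [0.4245, 0.2349, 0.0638]
ee_rot: [0.0, 0.799, 0.602, 0.0]
wrist_force: [-0.6, -0.4, -2.2]
opening: 0.461
grasp_force: 35.6
```

Request:
send_rows:
  steps: "0 0 -0.001 0 0 0 0.3;0 0 -0.001 0 0 0 0.3;0 0 -0.001 0 0 0 0.3;0 0 0 0 0 0 0.3;0 0 0 0 0 0 0.3"

```text
t: 11.6
tool_pos: [0.424, 0.2358, 0.0607]
ee_rot: [0.0, 0.798, 0.603, 0.001]
wrist_force: [-0.9, -1.0, 1.6]
opening: 0.467
grasp_force: 35.7
```

```bash
python3 -c "
from h import *
st(); im=eyes.grab_frame('scene')[:,:,::-1]; cv2.imwrite('pics/s2c.png',cv2.resize(im[80:310,230:540],None,fx=2.5,fy=2.5))"
```

```text
t 11.60 tcp [0.424  0.2358 0.0607] yaw(tool y) -0.2774 tilt [0.001  0.0006] q [-0.64  0.44  0.09  2.1  -0.07  0.61 -0.78] F [-0.9 -1.   1.6] open 0.467 gf 35.7
```

View pics/s2c.png

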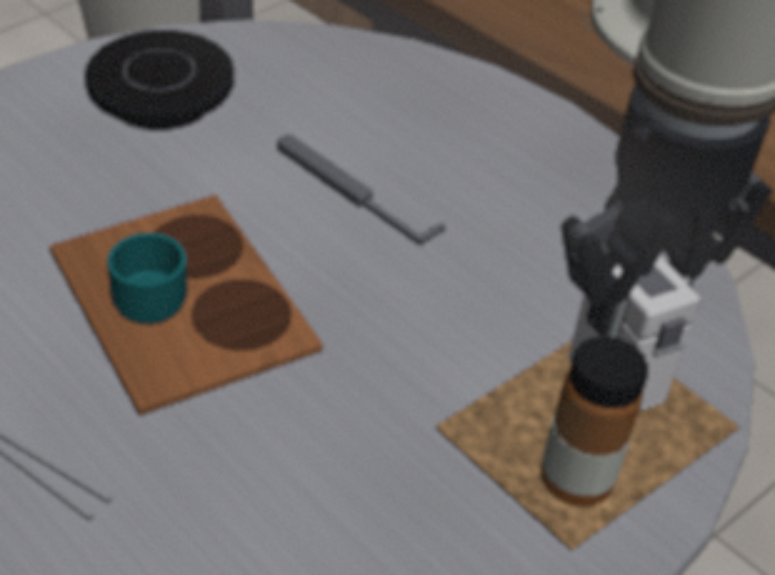

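The jar and case both stand on the mat: jar at crop (585, 430), case behind it at (660, 340). The pot is still on the board, which is otherwise clear. I release the case and go over the pot.

Request:
send_rows:
  steps: "0 0 0 0 0 0 0.55;0 0 0 0 0 0 0.65;0 0 0 0 0 0 0.75;0 0 0 0 0 0 0.75;0 0 0.02 0 0 0 0.75;0 0 0.035 0 0 0 0.75;0 0 0.035 0 0 0 0.75;0 0 0 0 0 0 0.75"

```text
t: 12.32
tool_pos: [0.4273, 0.2376, 0.1562]
ee_rot: [0.0, 0.798, 0.602, 0.005]
wrist_force: [0.3, 0.4, 0.1]
opening: 0.754
grasp_force: 0.0
```

Request:
send_rows:
  steps: "0.0208 -0.0259 0 0 0 0 1;0.0208 -0.0259 0 0 0 0 1;0.0208 -0.0259 0 0 0 0 1;0.0208 -0.0259 0 0 0 0 1;0.0208 -0.0259 0 0 0 0 1;0.0208 -0.0259 0 0 0 0 1;0.0208 -0.0259 0 0 0 0 1;0.0208 -0.0259 0 0 0 0 1;0.0208 -0.0259 0 0 0 0 1;0.0112 -0.014 0 0 0 0 1"

```text
t: 13.15
tool_pos: [0.6239, -0.0164, 0.1503]
ee_rot: [0.001, 0.799, 0.601, -0.0]
wrist_force: [0.3, -0.7, -0.7]
opening: 1.002
grasp_force: 0.0
```

Request:
send_rows:
  steps: "0.0056 -0.007 0 0 0 0 1;0 0 0 0 0 0 1;0 0 0 0 0 0 1;0 0 0 0 0 0 1;0 0 0 0 0 0 1"

```text
t: 13.57
tool_pos: [0.6268, -0.0163, 0.1502]
ee_rot: [-0.001, 0.797, 0.604, 0.0]
wrist_force: [0.6, -0.0, 0.8]
opening: 1.001
grasp_force: 0.0
```

Run:
```python
from m import *
C,im=shot('w4'); st(); h=cv2.cvtColor(im,cv2.COLOR_BGR2HSV).astype(int)
red=(h[...,1]>90)&((h[...,0]<20)|(h[...,0]>165))
p=cv2.fitEllipse(cv2.convexHull(blob((abs(h[...,0]-90)<14)&(h[...,1]>90)))); print('pot',p,plane(C,p[0],.052),plane(C,p[0],.045))
```

```text
t 13.62 tcp [ 0.6269 -0.0166  0.1503] yaw(tool y) -0.2750 tilt [-0.0004  0.001 ] q [-0.17  0.52  0.21  1.7  -0.13  0.94 -0.19] F [ 0.1 -0.6  0.1] open 1.004 gf 0.0
pot ((324.53253173828125, 202.9510040283203), (61.211124420166016, 66.10829162597656), 0.36561086773872375) [ 0.629167   -0.01591662  0.052     ] [ 0.62858947 -0.01821048  0.045     ]
```

View pics/w4.png

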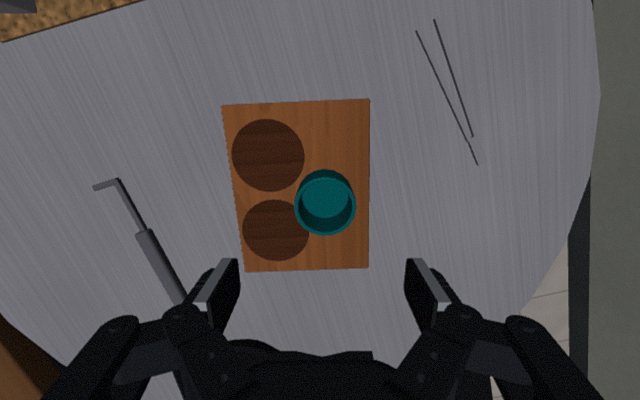

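The pot rim is centred at (325, 205), which gives (0.6288, −0.018). Both marks are empty and the fingers are clear of the root pick. I descend and grip.

Request:
send_rows:
  steps: "0.002 -0.0018 -0.02 0 0 0 1;0 0 -0.035 0 0 0 1;0 0 -0.035 0 0 0 1;0 0 -0.025 0 0 0 1;0 0 -0.012 0 0 0 1;0 0 -0.005 0 0 0 1;0 0 0 0 0 0 1;0 0 0 0 0 0 1"

```text
t: 14.28
tool_pos: [0.6307, -0.0202, 0.0197]
ee_rot: [0.001, 0.798, 0.603, 0.001]
wrist_force: [0.2, -1.0, 1.7]
opening: 0.998
grasp_force: 0.0
```

Request:
send_rows:
  steps: "0 0 0 0 0 0 0.85;0 0 0 0 0 0 0.7;0 0 0 0 0 0 0.6;0 0 0 0 0 0 0.5;0 0 0 0 0 0 0.4;0 0 0 0 0 0 0.4;0 0 0 0 0 0 0.4;0 0 0 0 0 0 0.4"
  grip_force: 25

```text
t: 14.95
tool_pos: [0.6306, -0.0204, 0.0202]
ee_rot: [0.001, 0.798, 0.603, 0.001]
wrist_force: [-1.9, 0.3, 5.6]
opening: 0.656
grasp_force: 25.7
```

Request:
send_rows:
  steps: "0 0 0.01 0 0 0 0.4;0 0 0.02 0 0 0 0.4;0 0 0.035 0 0 0 0.4;0 0 0.035 0 0 0 0.4;0 0 0 0 0 0 0.4;0 0 0 0 0 0 0.4"

```text
t: 15.45
tool_pos: [0.632, -0.0206, 0.1221]
ee_rot: [0.002, 0.798, 0.602, 0.003]
wrist_force: [-0.5, 0.3, -2.2]
opening: 0.652
grasp_force: 27.4
```

```bash
python3 -c "
from h import *
st()"
```

```text
t 15.45 tcp [ 0.632  -0.0206  0.1221] yaw(tool y) -0.2777 tilt [0.0067 0.0003] q [-0.16  0.56  0.2   1.71 -0.14  0.88 -0.18] F [-0.5  0.3 -2.2] open 0.652 gf 27.4
```

Request:
send_rows:
  steps: "-0.02 -0.016 0.005 0 0 0 0.4;-0.025 -0.02 0.005 0 0 0 0.4;-0.025 -0.02 0 0 0 0 0.4;-0.025 -0.02 0 0 0 0 0.4;-0.02 -0.016 0 0 0 0 0.4;-0.01 -0.008 0 0 0 0 0.4;-0.005 -0.004 0 0 0 0 0.4;0 0 0 0 0 0 0.4;0 0 0 0 0 0 0.4;0 0 0 0 0 0 0.4"

```text
t: 16.28
tool_pos: [0.5011, -0.123, 0.1283]
ee_rot: [0.0, 0.797, 0.603, 0.001]
wrist_force: [-0.5, -0.1, -2.0]
opening: 0.655
grasp_force: 27.5
```

Run:
```python
from m import *
st(); C,im=shot('w5'); C1,i1=load('w1'); 
P=[proj(C,(.467+.07*np.cos(a),-.227+.07*np.sin(a),.03)) for a in np.linspace(0,6.2,12)]; print(np.round([np.min(P,0),np.max(P,0)]))
h=cv2.cvtColor(i1,cv2.COLOR_BGR2HSV).astype(int)
e=cv2.fitEllipse(blob(h[...,2]<40,(224,265,312,350)));print(e,plane(C1,e[0],.03))
g=cv2.cvtColor(i1,cv2.COLOR_BGR2GRAY); r=cv2.fitEllipse(blob(g>45,(242,292,294,340))); print('ring',r,plane(C1,r[0],.03))
```

```text
t 16.28 tcp [ 0.5011 -0.123   0.1283] yaw(tool y) -0.2754 tilt [0.001  0.0005] q [-0.01  0.37  0.24  1.99 -0.12  0.79  0.02] F [-0.5 -0.1 -2. ] open 0.655 gf 27.5
[[247. 245.]
 [387. 361.]]
((262.9261779785156, 308.539306640625), (69.9566421508789, 95.72760009765625), 119.13243865966797) [ 0.46521777 -0.21141553  0.03      ]
ring ((267.28729248046875, 315.6492919921875), (31.427270889282227, 38.931846618652344), 99.10797119140625) [ 0.46769154 -0.22594165  0.03      ]
```

View pics/w5.png

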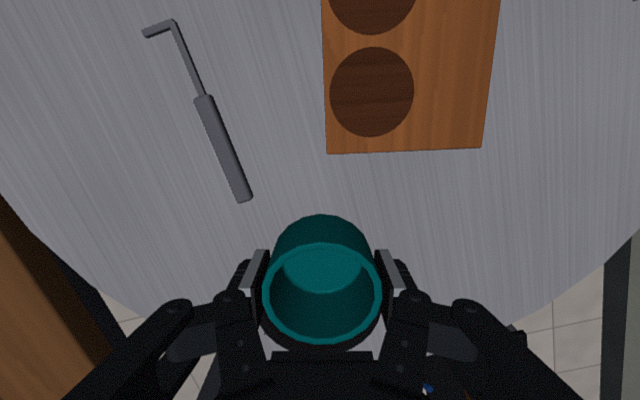

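The pot is held level with its rim centred at about (322, 296). It hides the turntable, so I use the ring from w1, (0.4677, −0.226), which agrees with the top view. I compute where the pot axis sits relative to the tool.

Run:
```python
from m import *
C,im=load('w5'); h=cv2.cvtColor(im,cv2.COLOR_BGR2HSV).astype(int)
t=(abs(h[...,0]-90)<14)&(h[...,1]>90)
c=blob(t,(255,200,390,360)); hull=cv2.convexHull(c)[:,0]; print(np.min(hull,0),np.max(hull,0))
# rim: lit ring brighter teal; use extreme left/right/bottom of rim
g=h[...,2]*t; print(np.percentile(g[t],[10,50,90]), g[215:355:5,322].tolist())
for p in((322,294),(322,296),(322,298)): print(plane(C,p,.160)-[.5011,-.123,0])
im=eyes.grab_frame('top')[:,:,::-1]; cv2.imwrite('pics/top1.png',im)
C=cam('top'); g=cv2.cvtColor(cv2.imread('pics/top0.png'),cv2.COLOR_BGR2GRAY)
r=cv2.fitEllipse(blob(g>40,(406,253,444,291))); print('ring top',r,plane(C,r[0],.03))
```

```text
[255 214] [387 345]
[14. 44. 86.] [41, 43, 46, 47, 45, 43, 87, 84, 85, 85, 83, 86, 84, 87, 89, 89, 47, 46, 48, 47, 48, 46, 48, 44, 46, 86, 11, 0]
[0.00037336 0.00150574 0.16      ]
[8.37366322e-05 4.78919449e-04 1.60000000e-01]
[-0.0002074  -0.00055327  0.16      ]
ring top ((435.9766845703125, 264.27691650390625), (2.4596385955810547, 8.059747695922852), 143.9325408935547) [ 0.48281116 -0.25026122  0.03      ]
```

Request:
send_rows:
  steps: "-0.008 -0.025 0 0 0 0 0.4;-0.01 -0.03 0 0 0 0 0.4;-0.009 -0.028 0 0 0 0 0.4;-0.005 -0.015 0 0 0 0 0.4;-0.0021 -0.0065 0 0 0 0 0.4;0 0 0 0 0 0 0.4;0 0 0 0 0 0 0.4;0 0 0 0 0 0 0.4"

```text
t: 17.05
tool_pos: [0.4665, -0.2269, 0.1281]
ee_rot: [-0.0, 0.797, 0.604, 0.0]
wrist_force: [0.2, 0.5, -1.3]
opening: 0.656
grasp_force: 27.5
```

Request:
send_rows:
  steps: "0 0 -0.025 0 0 0 0.4;0 0 -0.03 0 0 0 0.4;0 0 -0.02 0 0 0 0.4;0 0 -0.007 0 0 0 0.4;0 0 -0.003 0 0 0 0.4;0 0 0 0 0 0 0.4;0 0 0 0 0 0 0.4;0 0 0 0 0 0 0.4"

```text
t: 17.72
tool_pos: [0.4668, -0.2293, 0.0446]
ee_rot: [0.001, 0.798, 0.603, 0.001]
wrist_force: [-0.1, -0.2, -1.6]
opening: 0.654
grasp_force: 27.5
```

Run:
```python
from m import *
st(); C,im=shot('w6')
top=eyes.grab_frame('top')[:,:,::-1]; sc=eyes.grab_frame('scene')[:,:,::-1]
a=cv2.resize(top[235:310,385:465],(480,450),interpolation=cv2.INTER_CUBIC); b=cv2.resize(sc[80:150,250:325],(320,300),interpolation=cv2.INTER_CUBIC)
v=np.zeros((450,800,3),np.uint8); v[:,:480]=a; v[:300,480:]=b; cv2.imwrite('pics/tt1.png',v)
```

```text
t 17.72 tcp [ 0.4668 -0.2293  0.0446] yaw(tool y) -0.2772 tilt [ 0.0025 -0.0008] q [ 0.22  0.52  0.23  2.02 -0.2   0.62  0.3 ] F [-0.1 -0.2 -1.6] open 0.654 gf 27.5
```

View pics/tt1.png

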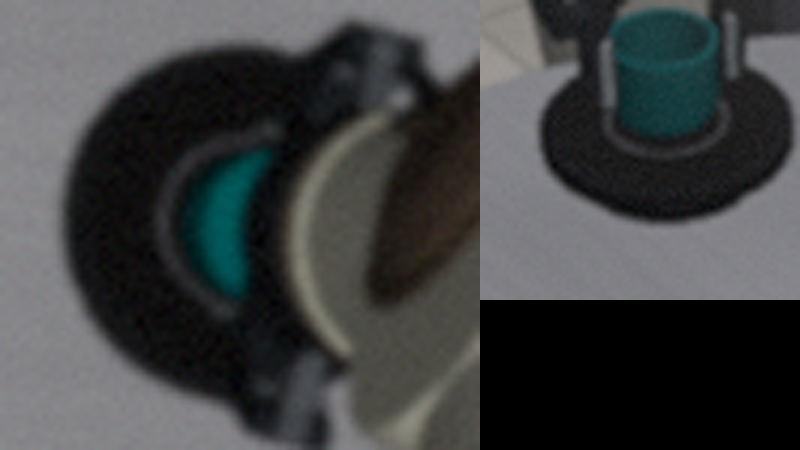

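The pot hangs just above the plate. In the scene crop the ring spans x 605–728 and is visible in front of the pot, with the pot maybe a few mm too far to −y. I pin the ring centre down with fits in the earlier clean pictures.

Run:
```python
from m import *
def ring(im,C,name,c0,rmm):
    g=cv2.cvtColor(im,cv2.COLOR_BGR2GRAY).astype(np.uint8); t=cv2.morphologyEx(cv2.GaussianBlur(g,(3,3),0),cv2.MORPH_TOPHAT,np.ones((9,9))).astype(float)
    pts=[]
    for a in np.arange(0,2*np.pi,.06):   # brightest point along each radius between 25 and 37 mm
        q=np.array([proj(C,c0+[r*np.cos(a),r*np.sin(a),0]) for r in np.arange(rmm[0],rmm[1],.0005)],np.float32)
        v=cv2.remap(t.astype(np.float32),q[None,:,0],q[None,:,1],cv2.INTER_LINEAR)[0]
        i=v.argmax(); 
        if v[i]>4: pts.append(q[i])
    e=cv2.fitEllipseAMS(np.array(pts)); X=np.array([plane(C,p,.03)[:2] for p in pts]); 
    (cx,cy),r=cv2.minEnclosingCircle(X.astype(np.float32)); A=np.c_[2*X,np.ones(len(X))]; s=np.linalg.lstsq(A,(X**2).sum(1),rcond=None)[0]
    print(name,len(pts),'ellipse',np.round(e[0],2),'circle on plane',s[:2].round(4),'r %.4f'%np.sqrt(s[2]+s[:2]@s[:2])); return e[0]
c0=np.array([.467,-.226,.03])
E={}
for n in('top','scene'): E[n]=(cam(n),ring(cv2.imread(f'pics/{n}0.png'),cam(n),n,c0,(.024,.038)))
C1,i1=load('w1'); E['w1']=(C1,ring(i1,C1,'w1',c0,(.024,.038)))
print(tri(E['top'],E['scene']),tri(*E.values()))
# pot now
for n in('top','scene'):
    im=eyes.grab_frame(n)[:,:,::-1]; h=cv2.cvtColor(im,cv2.COLOR_BGR2HSV).astype(int)
    if n=='scene':
        b=blob((abs(h[...,0]-90)<14)&(h[...,1]>70),(270,75,310,125)); x,y,w,hh=cv2.boundingRect(b); print('pot bbox',x,y,w,hh); C=cam(n)
        for dy in(-.006,-.003,0,.003):
            c=np.array([.4672,-.2275+dy,.0346]); P=np.array([proj(C,c+[R_*np.cos(a),R_*np.sin(a),z]) for a in np.linspace(0,6.28,60) for z,R_ in((0,.025),(.008,.028),(.042,.028))]); print(dy,P.min(0).round(1),P.max(0).round(1))
```

```text
top 105 ellipse [425.46 271.93] circle on plane [ 0.4666 -0.2269] r 0.0298
scene 105 ellipse [293.21 107.49] circle on plane [ 0.467  -0.2286] r 0.0299
w1 105 ellipse [267.32 315.68] circle on plane [ 0.4676 -0.2266] r 0.0298
(array([ 0.46707711, -0.22732203,  0.03020401]), np.float64(0.0007333875898455691)) (array([ 0.46714679, -0.22715895,  0.02968225]), np.float64(0.0009942541604891345))
pot bbox 280 82 27 31
-0.006 [277.4  80.6] [304.6 111.3]
-0.003 [278.2  81.1] [305.5 111.9]
0 [279.1  81.7] [306.3 112.5]
0.003 [279.9  82.3] [307.2 113.2]
```

Ring centre is (0.4671, −0.227, 0.030), and the pot is within about 2 mm of it. I lower it to contact.

Request:
send_rows:
  steps: "0 0 -0.001 0 0 0 0.4;0 0 -0.001 0 0 0 0.4;0 0 -0.001 0 0 0 0.4;0 0 -0.001 0 0 0 0.4;0 0 0 0 0 0 0.4;0 0 0 0 0 0 0.4"

```text
t: 18.47
tool_pos: [0.4655, -0.229, 0.0402]
ee_rot: [-0.0, 0.798, 0.602, 0.0]
wrist_force: [-2.8, 1.4, 9.5]
opening: 0.653
grasp_force: 28.4
```

Request:
send_rows:
  steps: "0 0 -0.001 0 0 0 0.4;0 0 0 0 0 0 0.4;0 0 0 0 0 0 0.4"

```text
t: 18.72
tool_pos: [0.4655, -0.229, 0.0401]
ee_rot: [-0.0, 0.798, 0.602, 0.0]
wrist_force: [-6.5, 2.5, 19.0]
opening: 0.653
grasp_force: 29.1
```

Request:
send_rows:
  steps: "0 0 0.0015 0 0 0 0.4;0 0 0 0 0 0 0.4;0 0 0 0 0 0 0.7;0 0 0 0 0 0 0.8;0 0 0 0 0 0 0.9;0 0 0 0 0 0 0.9;0 0 0.02 0 0 0 0.9;0 0 0.035 0 0 0 0.9;0 0 0.035 0 0 0 0.9;0 0 0.02 0 0 0 0.9"

```text
t: 19.55
tool_pos: [0.4667, -0.2298, 0.1528]
ee_rot: [0.001, 0.798, 0.602, 0.001]
wrist_force: [0.2, -0.8, 0.6]
opening: 0.898
grasp_force: 0.0
```

Request:
send_rows:
  steps: "0.01 0.025 0 0 0 0 0.9;0.01 0.025 0 0 0 0 0.9;0.01 0.025 0 0 0 0 0.9;0 0 0 0 0 0 0.9;0 0 0 0 0 0 0.9;0 0 0 0 0 0 0.9;0 0 0 0 0 0 0.9"

```text
t: 20.13
tool_pos: [0.4949, -0.1552, 0.1497]
ee_rot: [0.0, 0.799, 0.602, -0.0]
wrist_force: [-0.6, -0.7, -0.2]
opening: 0.898
grasp_force: 0.0
```

Run:
```python
from m import *
st(); C,im=shot('w7'); top=eyes.grab_frame('top')[:,:,::-1]; sc=eyes.grab_frame('scene')[:,:,::-1]
a=cv2.resize(top[235:310,385:465],(400,375),interpolation=cv2.INTER_CUBIC); b=cv2.resize(sc[75:150,250:330],(400,375),interpolation=cv2.INTER_CUBIC)
cv2.imwrite('pics/tt2.png',np.hstack([a,b]))
for n,i in(('top',top),('scene',sc),('w7',im)):
    h=cv2.cvtColor(i,cv2.COLOR_BGR2HSV).astype(int); roi={'top':(385,235,465,310),'scene':(260,70,325,130)}.get(n)
    b=blob((abs(h[...,0]-90)<14)&(h[...,1]>70),roi); x,y,w,hh=cv2.boundingRect(b); CC=C if n=='w7' else cam(n)
    print(n,(x,y,x+w,y+hh))
    c=np.array([.4671,-.227,.03]);P=np.array([proj(CC,c+[r*np.cos(t),r*np.sin(t),z]) for t in np.linspace(0,6.28,60) for z,r in((0,.025),(.008,.028),(.042,.028))]); print('  if centred',P.min(0).round(1),P.max(0).round(1))
```

```text
t 20.13 tcp [ 0.4949 -0.1552  0.1497] yaw(tool y) -0.2792 tilt [-0.0005 -0.0005] q [ 0.04  0.34  0.26  1.97 -0.11  0.84  0.08] F [-0.6 -0.7 -0.2] open 0.898 gf 0.0
top (396, 267, 403, 283)
  if centred [413.4 258.5] [443.7 285.8]
scene (280, 84, 307, 114)
  if centred [279.4  83.7] [306.5 114.4]
w7 (282, 248, 345, 319)
  if centred [282.9 245.5] [345.3 317.8]
```

View pics/tt2.png

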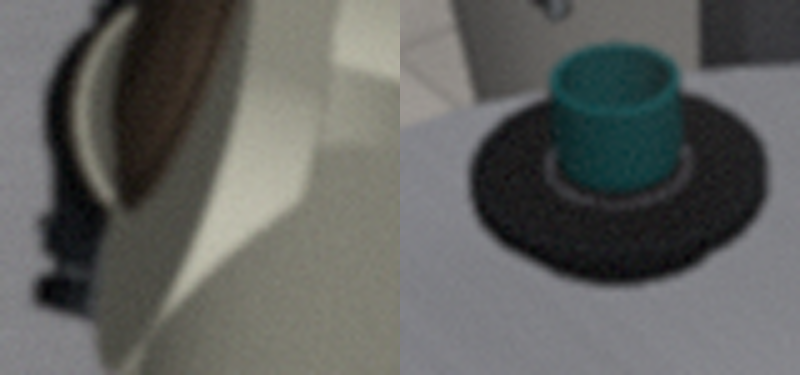

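The scene crop shows the pot upright and centred in the ring, and its outline matches a centred pot to about 1 px in the scene and wrist views. I go back to the case at its recorded release pose.

Request:
send_rows:
  steps: "-0.0072 0.039 0 0 0 0 0.75;-0.0072 0.039 0 0 0 0 0.75;-0.0072 0.039 0 0 0 0 0.75;-0.0072 0.039 0 0 0 0 0.75;-0.0072 0.039 0 0 0 0 0.75;-0.0072 0.039 0 0 0 0 0.75;-0.0072 0.039 0 0 0 0 0.75;-0.0072 0.039 0 0 0 0 0.75;-0.0072 0.039 0 0 0 0 0.75;-0.0047 0.0256 0 0 0 0 0.75"

```text
t: 21.12
tool_pos: [0.4251, 0.2263, 0.1501]
ee_rot: [-0.001, 0.797, 0.603, 0.001]
wrist_force: [-0.4, 1.0, 0.1]
opening: 0.749
grasp_force: 0.0
```

Request:
send_rows:
  steps: "-0.0024 0.0128 0.0005 0 0 0 0.75;0 0 0 0 0 0 0.75;0 0 0 0 0 0 0.75;0 0 0 0 0 0 0.75;0 0 0 0 0 0 0.75;0 0 0 0 0 0 0.75"

```text
t: 21.62
tool_pos: [0.4241, 0.2337, 0.1503]
ee_rot: [0.0, 0.799, 0.601, -0.0]
wrist_force: [-0.5, -0.5, -0.1]
opening: 0.747
grasp_force: 0.0
```

Run:
```python
from m import *
st(); C,im=shot('w8')
```

```text
t 21.62 tcp [0.4241 0.2337 0.1503] yaw(tool y) -0.2805 tilt [ 0.     -0.0005] q [-0.61  0.28  0.05  2.05 -0.02  0.81 -0.82] F [-0.5 -0.5 -0.1] open 0.747 gf 0.0
```

View pics/w8.png

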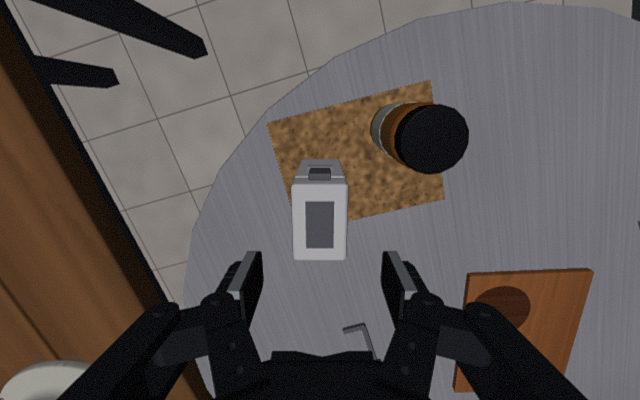

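The case (320, 222) and jar (430, 138) stand on the mat as left. I check the case's pose relative to the tool before descending.

Run:
```python
from m import *
def sides(n,roi,z,tcp):
    C,im=load(n); h=cv2.cvtColor(im,cv2.COLOR_BGR2HSV).astype(int)
    c=blob((h[...,1]<45)&(h[...,2]>125),roi); q=quad(c); W=np.array([plane(C,p,z)[:2] for p in q]); print(n,q.tolist(),W.mean(0).round(4),'rel',(W.mean(0)-tcp).round(4))
    E=np.roll(W,-1,0)-W; print([(float(np.hypot(*e).round(4)),float(np.arctan2(e[1],e[0]).round(3))) for e in E])
sides('w3',(290,183,360,280),.110,[.5664,-.042])
sides('w8',(285,179,355,268),.104,[.4241,.2337])
```

```text
w3 [[297, 194], [354, 196], [347, 272], [297, 270]] [ 0.5671 -0.0441] rel [ 0.0007 -0.0021]
[(0.0372, -0.3), (0.057, -1.886), (0.0358, 2.833), (0.0567, 1.28)]
w8 [[345, 184], [345, 258], [294, 259], [292, 185]] [0.4231 0.2376] rel [-0.001   0.0039]
[(0.0563, -1.825), (0.0376, 2.883), (0.0564, 1.284), (0.0357, -0.261)]
```

Request:
send_rows:
  steps: "0 0.001 -0.025 0 0 0 0.75;0 0 -0.03 0 0 0 0.75;0 0 -0.022 0 0 0 0.75;0 0 -0.01 0 0 0 0.75;0 0 -0.003 0 0 0 0.75;0 0 0 0 0 0 0.75;0 0 0 0 0 0 0.75;0 0 0 0 0 0 0.75;0 0 0 0 0 0 0.75"

```text
t: 22.42
tool_pos: [0.4246, 0.237, 0.0615]
ee_rot: [0.0, 0.798, 0.602, 0.001]
wrist_force: [0.7, 0.1, -0.0]
opening: 0.751
grasp_force: 0.0
```

```bash
python3 -c "
from h import *
st()"
```

```text
t 22.42 tcp [0.4246 0.237  0.0615] yaw(tool y) -0.2776 tilt [0.0021 0.0014] q [-0.6   0.43  0.04  2.09 -0.03  0.61 -0.81] F [ 0.7  0.1 -0. ] open 0.751 gf 0.0
```

Request:
send_rows:
  steps: "-0.0005 -0.001 -0.0005 0 0 0 0.75;0 0 0 0 0 0 0.75;0 0 0 0 0 0 0.6;0 0 0 0 0 0 0.5;0 0 0 0 0 0 0.4;0 0 0 0 0 0 0.3;0 0 0 0 0 0 0.3;0 0 0 0 0 0 0.3;0 0 0 0 0 0 0.3"
  grip_force: 30

```text
t: 23.17
tool_pos: [0.4232, 0.2356, 0.06]
ee_rot: [-0.0, 0.798, 0.603, 0.0]
wrist_force: [-1.1, 0.2, 5.1]
opening: 0.462
grasp_force: 30.8
```

Request:
send_rows:
  steps: "0 0 0.01 0 0 0 0.3;0 0 0.025 0 0 0 0.3;0 0 0.031 0 0 0 0.3;0 0 0 0 0 0 0.3;0 0 0 0 0 0 0.3"

```text
t: 23.58
tool_pos: [0.4244, 0.2362, 0.1276]
ee_rot: [0.0, 0.798, 0.602, 0.002]
wrist_force: [0.6, 0.4, -1.7]
opening: 0.47
grasp_force: 30.8
```

Request:
send_rows:
  steps: "0.008 -0.0156 0 0 0 0 0.3;0.0165 -0.0322 0 0 0 0 0.3;0.0165 -0.0322 0 0 0 0 0.3;0.0165 -0.0322 0 0 0 0 0.3;0.0165 -0.0322 0 0 0 0 0.3;0.0165 -0.0322 0 0 0 0 0.3;0.0165 -0.0322 0 0 0 0 0.3;0.0165 -0.0322 0 0 0 0 0.3;0.0165 -0.0322 0 0 0 0 0.3;0.004 -0.0078 0 0 0 0 0.3"

```text
t: 24.42
tool_pos: [0.5682, -0.0534, 0.1248]
ee_rot: [0.002, 0.8, 0.6, -0.001]
wrist_force: [0.8, -1.9, -0.5]
opening: 0.468
grasp_force: 30.8
```

Request:
send_rows:
  steps: "0 0 0 0 0 0 0.3;0 0 0 0 0 0 0.3;0 0 -0.02 0 0 0 0.3;0 0 -0.02 0 0 0 0.3;0 0 -0.01 0 0 0 0.3;0 0 -0.005 0 0 0 0.3;0 0 0 0 0 0 0.3;0 0 0 0 0 0 0.3;0 0 0 0 0 0 0.3"

```text
t: 25.17
tool_pos: [0.5678, -0.0452, 0.0717]
ee_rot: [0.0, 0.798, 0.603, 0.001]
wrist_force: [0.4, -0.3, -1.3]
opening: 0.465
grasp_force: 30.9
```

```bash
python3 -c "
from h import *
st()"
```

```text
t 25.17 tcp [ 0.5678 -0.0452  0.0717] yaw(tool y) -0.2771 tilt [0.0015 0.0001] q [-0.08  0.53  0.14  1.89 -0.11  0.73 -0.15] F [ 0.4 -0.3 -1.3] open 0.465 gf 30.9
```

Right on target. I lower to contact.

Request:
send_rows:
  steps: "0 0 -0.001 0 0 0 0.3;0 0 -0.001 0 0 0 0.3;0 0 -0.001 0 0 0 0.3;0 0 -0.001 0 0 0 0.3;0 0 0 0 0 0 0.3;0 0 0 0 0 0 0.3"

```text
t: 25.67
tool_pos: [0.567, -0.0456, 0.0668]
ee_rot: [-0.0, 0.798, 0.602, -0.0]
wrist_force: [-0.9, 0.4, -1.4]
opening: 0.465
grasp_force: 30.9
```

Request:
send_rows:
  steps: "0 0 -0.0007 0 0 0 0.3;0 0 0 0 0 0 0.3;0 0 0 0 0 0 0.3"

```text
t: 25.92
tool_pos: [0.5672, -0.0456, 0.0661]
ee_rot: [0.0, 0.798, 0.602, 0.0]
wrist_force: [0.9, -0.1, 0.1]
opening: 0.465
grasp_force: 30.9
```

Request:
send_rows:
  steps: "0 0 -0.0005 0 0 0 0.3;0 0 0 0 0 0 0.3;0 0 0 0 0 0 0.55;0 0 0 0 0 0 0.65;0 0 0 0 0 0 0.75;0 0 0 0 0 0 0.75;0 0 0.02 0 0 0 0.75;0 0 0.035 0 0 0 0.75;0 0 0.035 0 0 0 0.75;0 0 0 0 0 0 0.75"

```text
t: 26.75
tool_pos: [0.5718, -0.046, 0.1623]
ee_rot: [0.003, 0.798, 0.602, 0.004]
wrist_force: [2.9, 0.7, 0.9]
opening: 0.749
grasp_force: 0.0
```

Request:
send_rows:
  steps: "-0.0058 0.0328 0 0 0 0.0034 0.8;-0.0058 0.0328 0 0 0 0.0034 0.8;-0.0058 0.0328 0 0 0 0.0034 0.8;-0.0058 0.0328 0 0 0 0.0034 0.8;-0.0058 0.0328 0 0 0 0.0034 0.8;-0.0058 0.0328 0 0 0 0.0034 0.8;-0.0058 0.0328 0 0 0 0.0034 0.8;-0.0058 0.0328 0 0 0 0.0034 0.8;-0.0058 0.0328 0 0 0 0.0034 0.8;-0.0033 0.0178 0 0 0 0.003 0.8"

```text
t: 27.58
tool_pos: [0.51, 0.2726, 0.1556]
ee_rot: [-0.001, 0.786, 0.618, 0.001]
wrist_force: [1.0, 0.8, 0.1]
opening: 0.795
grasp_force: 0.0
```

Request:
send_rows:
  steps: "-0.0017 0.0089 0 0 0 0 0.8;0 0 0 0 0 0 0.8;0 0 0 0 0 0 0.8;0 0 0 0 0 0 0.8;0 0 0 0 0 0 0.8"

```text
t: 28.0
tool_pos: [0.5108, 0.2738, 0.1556]
ee_rot: [0.0, 0.789, 0.614, -0.0]
wrist_force: [-1.8, 0.7, -0.3]
opening: 0.802
grasp_force: 0.0
```

```bash
python3 -c "
from h import *
st(); C,im=shot('w9'); p=proj(C,(.5103,.2767,.114)); print(p)
h=cv2.cvtColor(im,cv2.COLOR_BGR2HSV).astype(int); x,y=map(int,p)
e=cv2.fitEllipse(cv2.convexHull(blob(h[...,2]<42,(x-50,y-45,x+50,y+45)))); print(e,plane(C,e[0],.114))"
```

```text
t 28.00 tcp [0.5108 0.2738 0.1556] yaw(tool y) -0.2474 tilt [ 0.0002 -0.0011] q [-0.58  0.43  0.06  1.81 -0.03  0.9  -0.76] F [-1.8  0.7 -0.3] open 0.802 gf 0.0
[320.24327055 226.76382267]
((317.5566711425781, 225.9049072265625), (59.689109802246094, 61.115684509277344), 178.9794921875) [0.50866185 0.27777787 0.114     ]
```

Request:
send_rows:
  steps: "0 0.0005 -0.025 0 0 0 0.8;0 0 -0.03 0 0 0 0.8;0 0 -0.025 0 0 0 0.8;0 0 -0.012 0 0 0 0.8;0 0 -0.003 0 0 0 0.8;0 0 0 0 0 0 0.8;0 0 0 0 0 0 0.8;0 0 0 0 0 0 0.8;0 0 0 0 0 0 0.8"

```text
t: 28.8
tool_pos: [0.511, 0.2774, 0.0622]
ee_rot: [0.0, 0.788, 0.616, 0.001]
wrist_force: [-0.3, -0.2, 0.6]
opening: 0.795
grasp_force: 0.0
```

```bash
python3 -c "
from h import *
st()"
```

```text
t 28.80 tcp [0.511  0.2774 0.0622] yaw(tool y) -0.2441 tilt [0.0024 0.0015] q [-0.58  0.56  0.05  1.86 -0.04  0.72 -0.76] F [-0.3 -0.2  0.6] open 0.795 gf 0.0
```

Request:
send_rows:
  steps: "-0.0007 -0.0007 -0.002 0 0 0 0.8;0 0 0 0 0 0 0.8;0 0 0 0 0 0 0.65;0 0 0 0 0 0 0.5;0 0 0 0 0 0 0.4;0 0 0 0 0 0 0.3;0 0 0 0 0 0 0.3;0 0 0 0 0 0 0.3;0 0 0 0 0 0 0.3"
  grip_force: 30

```text
t: 29.55
tool_pos: [0.5091, 0.2763, 0.0589]
ee_rot: [-0.0, 0.788, 0.616, 0.0]
wrist_force: [-1.6, -0.0, 5.5]
opening: 0.528
grasp_force: 30.7
```

Request:
send_rows:
  steps: "0 0 0.01 0 0 0 0.3;0 0 0.025 0 0 0 0.3;0 0 0.031 0 0 0 0.3;0 0 0 0 0 0 0.3;0 0 0 0 0 0 0.3;0 0 0 0 0 0 0.3"

```text
t: 30.05
tool_pos: [0.509, 0.2759, 0.1245]
ee_rot: [0.0, 0.788, 0.616, -0.0]
wrist_force: [-0.3, 0.5, -2.4]
opening: 0.529
grasp_force: 31.2
```

Request:
send_rows:
  steps: "0.004 -0.0126 0 0 0 0 0.3;0.0095 -0.0302 0 0 0 0 0.3;0.0095 -0.0302 0 0 0 0 0.3;0.0095 -0.0302 0 0 0 0 0.3;0.0095 -0.0302 0 0 0 0 0.3;0.0095 -0.0302 0 0 0 0 0.3;0.0095 -0.0302 0 0 0 0 0.3;0.0095 -0.0302 0 0 0 0 0.3;0.004 -0.0124 0 0 0 0 0.3;0.002 -0.0062 0 0 0 0 0.3"

```text
t: 30.88
tool_pos: [0.5852, 0.0283, 0.1233]
ee_rot: [0.0, 0.79, 0.613, -0.002]
wrist_force: [-0.9, 0.4, -1.4]
opening: 0.525
grasp_force: 31.2
```

Request:
send_rows:
  steps: "0 0 0 0 0 0 0.3;0 0 0 0 0 0 0.3;0 0 -0.02 0 0 0 0.3;0 0 -0.02 0 0 0 0.3;0 0 -0.01 0 0 0 0.3;0 0 -0.005 0 0 0 0.3;0 0 0 0 0 0 0.3;0 0 0 0 0 0 0.3;0 0 0 0 0 0 0.3"

```text
t: 31.63
tool_pos: [0.5865, 0.0341, 0.0705]
ee_rot: [0.0, 0.788, 0.616, 0.001]
wrist_force: [-0.1, -0.2, -1.1]
opening: 0.526
grasp_force: 31.2
```

```bash
python3 -c "
from h import *
st()"
```

```text
t 31.63 tcp [0.5865 0.0341 0.0705] yaw(tool y) -0.2434 tilt [0.0016 0.0003] q [-0.18  0.56  0.1   1.84 -0.08  0.74 -0.28] F [-0.1 -0.2 -1.1] open 0.526 gf 31.2
```

Request:
send_rows:
  steps: "-0.0008 -0.0008 -0.001 0 0 0 0.3;0 0 -0.0015 0 0 0 0.3;0 0 -0.001 0 0 0 0.3;0 0 -0.001 0 0 0 0.3;0 0 0 0 0 0 0.3;0 0 0 0 0 0 0.3"

```text
t: 32.13
tool_pos: [0.5849, 0.0327, 0.0651]
ee_rot: [-0.0, 0.788, 0.616, 0.0]
wrist_force: [-0.6, 0.2, -1.2]
opening: 0.528
grasp_force: 31.3
```

Request:
send_rows:
  steps: "0 0 -0.0007 0 0 0 0.3;0 0 0 0 0 0 0.3;0 0 0 0 0 0 0.3"

```text
t: 32.38
tool_pos: [0.585, 0.0328, 0.0649]
ee_rot: [-0.0, 0.788, 0.616, 0.0]
wrist_force: [-2.7, -0.3, 4.6]
opening: 0.526
grasp_force: 31.7
```

Contact. I release, rise, and move the tool aside for a check.

Request:
send_rows:
  steps: "0 0 0.0003 0 0 0 0.3;0 0 0 0 0 0 0.6;0 0 0 0 0 0 0.7;0 0 0 0 0 0 0.8;0 0 0 0 0 0 0.8;0 0 0.02 0 0 0 0.8;0 0 0.035 0 0 0 0.8;0 0 0.035 0 0 0 0.8;0 0 0.02 0 0 0 0.8;0 0 0.02 0 0 0 0.8"

```text
t: 33.22
tool_pos: [0.5856, 0.0328, 0.1968]
ee_rot: [0.001, 0.788, 0.616, 0.001]
wrist_force: [0.6, 0.4, 0.1]
opening: 0.798
grasp_force: 0.0
```

Request:
send_rows:
  steps: "0.01 -0.02 0.03 0 0 0 0.8;0.01 -0.02 0.03 0 0 0 0.8;0 -0.02 0.01 0 0 0 0.8;0 0 0 0 0 0 0.8;0 0 0 0 0 0 0.8;0 0 0 0 0 0 0.8;0 0 0 0 0 0 0.8;0 0 0 0 0 0 0.8"

```text
t: 33.88
tool_pos: [0.6041, -0.0257, 0.2634]
ee_rot: [-0.001, 0.787, 0.617, -0.001]
wrist_force: [-0.2, -0.1, 0.8]
opening: 0.8
grasp_force: 0.0
```

Run:
```python
from m import *
st(); C,im=shot('w10')
h=cv2.cvtColor(im,cv2.COLOR_BGR2HSV).astype(int)
def box(c,r): p=proj(C,c); return tuple(int(v) for v in (p[0]-r,p[1]-r,p[0]+r,p[1]+r))
e=cv2.fitEllipse(cv2.convexHull(blob(h[...,2]<42,box((.585,.033,.12),27)))); print('jar',plane(C,e[0],.12),e)
q=quad(blob((h[...,1]<45)&(h[...,2]>125),box((.5675,-.044,.11),36))); W=np.array([plane(C,p,.11)[:2] for p in q]); print('case',q.tolist(),W.mean(0))
E=np.roll(W,-1,0)-W; print([(float(np.hypot(*e).round(4)),float(np.arctan2(e[1],e[0]).round(3))) for e in E])
```

```text
t 33.88 tcp [ 0.6041 -0.0257  0.2634] yaw(tool y) -0.2419 tilt [-0.0023  0.0006] q [-0.11  0.36  0.15  1.65 -0.06  1.14 -0.2 ] F [-0.2 -0.1  0.8] open 0.800 gf 0.0
jar [0.58536968 0.0316661  0.12      ] ((289.3417053222656, 139.02731323242188), (42.81501388549805, 45.509674072265625), 79.25284576416016)
case [[276, 185], [311, 186], [309, 235], [274, 237]] [ 0.56601247 -0.04477739]
[(0.0371, -0.271), (0.057, -1.864), (0.0395, 2.963), (0.0608, 1.242)]
```

View pics/w10.png

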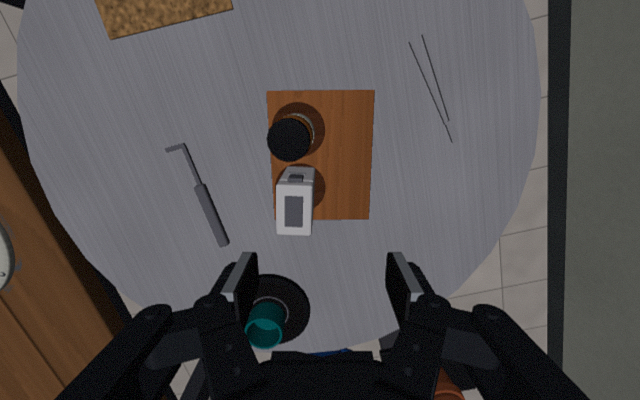

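All three are upright: jar (290, 139), case (295, 208) and pot (266, 322) inside the ring. The root pick and tweezers look unmoved. A last comparison with the first scene picture follows.

Run:
```python
from m import *
a=cv2.imread('pics/scene0.png'); b=eyes.grab_frame('scene')[:,:,::-1].copy(); cv2.imwrite('pics/scene_end.png',b)
ga,gb=[cv2.cvtColor(i,cv2.COLOR_BGR2GRAY) for i in(a,b)]
for n,(x0,y0,x1,y1) in dict(jar=(312,182,343,215),case=(294,126,322,180),lid=(312,150,342,182),pick=(340,133,410,178),tweezers=(203,238,277,290),board=(250,195,360,245)).items():
    T=ga[y0:y1,x0:x1]; S=gb[y0-6:y1+6,x0-6:x1+6]; r=cv2.matchTemplate(S,T,cv2.TM_CCOEFF_NORMED); _,v,_,p=cv2.minMaxLoc(r)
    print(n,'shift px',(p[0]-6,p[1]-6),'score %.3f'%v)
cv2.imwrite('pics/cmp.png',np.hstack([cv2.resize(i[100:260,230:400],(400,376)) for i in(a,b)]))
```

```text
jar shift px (0, 0) score 0.994
case shift px (0, 0) score 0.993
lid shift px (0, 0) score 0.992
pick shift px (0, 0) score 0.996
tweezers shift px (0, 0) score 0.975
board shift px (0, 0) score 0.911
```

View pics/cmp.png

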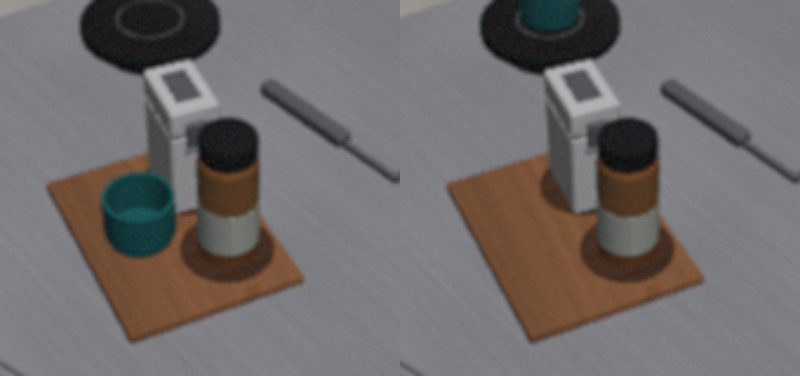

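Before (left) and after (right) match to the pixel for the jar, case, pick and tweezers, and the pot is on the turntable. I hand the job in.

```bash
python3 -c "
from bench import manip
print(manip.job_done())"
```

```text
the job is handed in; nothing more can be done
None
```

The job is handed in at about 34 s of robot time: the pot stands centred on the turntable within about 2 mm, the jar and case are back on their marks with no visible shift from the first picture, and the root pick and tweezers did not move.

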